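# Squeeze the battery cover off a work light

## Robot

A 6-joint arm with a two-finger parallel gripper is mounted at the origin on the work surface. World frame = base frame: x ahead of the robot, y to its left, z up, the work surface at z = 0. Lengths are in m, angles in rad, forces in N, time in s.
With the tool pointing down it reaches from about 0.4 to 0.825 m from the base axis. Payload 7 kg.
Tool frame: the origin (TCP) lies between the finger pads; the fingertips stand 22 mm ahead of it and the grasp point (between the pads) lies 3 mm ahead of it (arm.tip_reach is the distance from the TCP to the fingertips, in m); z points along the fingers, y is the line along which they close (so a half turn about z gives the same grasp; the last joint's range is limited). The gripper opens to 88 mm and grips with 3 to 60 N. Pads are 19 mm wide; open, the fingers measure 130 mm over their backs; the gripper's body (78 mm by 193 mm) begins 47 mm behind the grasp point.
Start: joints at [1.53, 0.359, 0.012, 0, -1.224, -0.288], TCP at [0.218, 0.639, 0.249] pointing down, gripper open.
Joint ranges: [-3.07, 3.07], [-1.43, 2.12], [-1.02, 1.25], [-3.03, 1.67], [-3.05, -0], [-3.03, 3.03]. Speed limits (rad/s): [2.39, 2.39, 3.01, 3.14, 3.14, 3.14].

## Interface

Orientations are given as [roll, pitch, yaw] about the fixed x, y, z axes, in that order (R = Rz(yaw) Ry(pitch) Rx(roll)).
In Python, from station import arm, viewer gives the robot as it stands. The module is installed in compiled form; this text tells all that it offers.
- The arm moves only by the tool apply_moves, never from a script. Its argument "commands" is a list that holds one entry, the list of rows, each a list of 5 numbers: the closure, from -1 (fully open) to 1 (shut), then the shift along the world's x, y, z as a fraction of full scale, then the turn about the world's z as a fraction of full scale. In form: [[[fingers, tx, ty, tz, yaw], ...]]. A call has 1 to 12 rows; each row shifts and turns the commanded pose from where the row before left it; what a row does not reach is not made up. Full scale, the value 1, is 20 cm for a shift and pi rad for a turn. A row lasts 1/10 s, in which the tool goes at most 50 mm and 8.59 degrees, less where a joint would pass 70% of its speed; a pose out of reach is approached as far as the arm can. A call with a number of a shift or a turn outside -1 to 1 is refused whole. A call with a gripper value outside its range is refused whole. The fingers move at their own pace and stop on an object; "force" is the grip in N (left out, the last holds). Time passes only in rows, so rows that do not move let the fingers close. It gives the time, the measured TCP pose, the force, the opening and the grip force at its end, in the units of the state.
- arm.get_state(): the state, without advancing time (a new reading comes with each control period).
- viewer.grab_frame(name): name is "scene" or "top" or "wrist"; returns a dict with "image" (480x640x3 uint8, blue, green, red), "mtx" (3x3 intrinsics, pixels), "rvec" (rotation vector, rad) and "tvec" (3), from world to camera coordinates, as OpenCV has them. Camera axes: x right, y down, z forward; pixel columns grow to the right and rows downward; lengths in m; the calibration is good to about 2 mm. A picture is of the moment at which its call begins. There is no depth.
- arm.job_done(): hands the job in; it is judged then, once.
The state is a dict: "t": time; "q": joint angles; "qd": joint speeds; "joint_efforts": joint torques, N m; "eef_pos": TCP position; "ee_rot": TCP orientation; "force": force on the tool from outside, world axes, zero at the start; "moment": the same for the moment, N m; "width": finger opening in m; "gripper_force": force on a finger pad.
Only numpy, scipy, OpenCV 4.12 (cv2) and the standard library are available. Lean on these libraries where they do the work, as an engineer would, in place of code of your own. Each camera call takes 0.05 s, during which the arm holds its last target. There are 200 camera calls.

## Task

Open the battery bay of the work light lying on the bench: squeeze the two side tabs of its cover towards each other, both together, feeling for the point where both catches let go, and lift the cover straight off. Inside the bay the tabs are brittle: neither squeeze one against its stop nor pull on one that is still hooked with more than about 12 N. Set the cover down the right way up, flat in the wooden tray, before you let go of it, and leave the other things on the bench where they are.

Things in the scene. Friction and masses are not known exactly. Their poses are not given: they have to be found in the camera images.
- bay_mouth (a point): Middle of the battery bay's mouth, on the flat top (deck) of the black work light, 55 mm above the bench. The light is a fixed box 190 x 120 x 55 mm (this point's x, y, z; z up), lying face down, with aluminium ribs 3 mm high across both ends of the top, beyond 58 mm from the middle. The rest of the deck is flat, at this point's level.
- cover_mid (a point): Middle of the top face of the loose grey cover's plate (88 x 46 x 10 mm: x, y, z), 10 mm above the deck when seated. x along its length, y from tab to tab, z up; seated, they match bay_mouth's. A skirt reaches 24 mm below this point, 14 mm into the bay with 1.5 mm play; set down, the cover stands level on it. 65 to 110 g in all.
- tab_l (a joint): Press of the tab on the cover's +y side towards the middle: 0 at rest, at most 0.0105 m. Sprung: 2 N at first, 1 N more per mm. Its foot hooks under a lip in the bay and is free when pressed in 3 to 8 mm: hidden, differing by side and by light. About 2 mm deeper its leg meets a hard stop in the bay (not once the cover is out).
- tab_r (a joint): The same for the -y tab, with its own hidden depth. One tab may stop well short of the other: the hand must then give way sideways, to the side it is pushed to. Squeezed in small equal steps, a pull after each tells. A cover still hooked rises only about 1 mm, then holds; a free one may drag with up to 5 N.
- tab_l_face (a point): Centre of the +y tab's outer face, 18 mm above the deck when seated, 28 mm from the cover's middle at rest (faces 56 mm apart). Each tab is an upright ribbed paddle 23 mm wide (cover's x), 4 mm thick, its top 32 mm above the deck; 32 mm of open deck beside it for a finger. The cover is carried by its squeezed tabs.
- tab_r_face (a point): The same for the -y tab.
- cover: The whole loose battery cover (the same thing as cover_mid); origin in the middle of the plate's underside, at deck level when seated.
- tray_in (a point): Centre of the inner floor of the fixed dark wooden tray, 190 x 170 mm outside (x, y), walls 6 mm thick, rim 14 mm above the bench; the floor is about 6 mm above the bench. A cover standing in it has cover_mid 24 mm above this point.
- spool: Bystander: wooden thread spool, 42 mm across, 50 mm tall; origin under its middle.
- jar: Bystander: amber jar with brass cap, 56 mm across, 70 mm tall; origin under its middle.
- awl: Bystander: screwdriver with wooden handle, 170 mm long, lying on the bench.
- weight: Bystander: brass paperweight with a knob, 56 mm across, 52 mm tall; origin under its middle.
Not all that is in view belongs to the job. Of the things that look like the part that bears bay_mouth, take the one that is farthest to the robot's left at the start. There is more than one size of the cover; the job needs the larger.

How it is judged:
On the way, in this order (a step that is already met when the one before it is completed fails the run):
1. both tabs squeezed in together, the cover still in its seat (value of joint each of tab_l, tab_r above 0.0025 m and z of cover_mid in the frame of bay_mouth below 0.0125 m and horizontal distance between cover_mid and bay_mouth below 0.005 m), for 0.1 s.
2. the cover lifted clear of the bay (z of cover_mid in the frame of bay_mouth above 0.03 m), for 0.1 s.
3. the cover set flat in the tray while still held (horizontal distance between cover_mid and tray_in below 0.06 m and z of cover_mid in the frame of tray_in between 0.018 and 0.029 m and angle between cover_mid's own z axis and vertical below 0.12 rad and contact force between the fingers and cover above 1 N), for 0.1 s.
At the end, for the whole second after the job is handed in: the cover stands flat and right way up (within 0.12 rad) on the tray's floor, its middle within 60 mm of the tray's middle, at rest, tabs sprung back out (horizontal distance between cover_mid and tray_in below 0.06 m and z of cover_mid in the frame of tray_in between 0.018 and 0.029 m and angle between cover_mid's own z axis and vertical below 0.12 rad and linear speed of cover below 0.01 m/s and value of joint each of tab_l, tab_r below 0.002 m); the robot touches nothing.
It fails at once if the +y tab is forced against its stop or lip in the light with over 12 N (contact force between tab_l and light above 12 N).
It fails at once if the -y tab is forced against its stop or lip in the light with over 12 N (contact force between tab_r and light above 12 N).
It fails at once if a bystander is disturbed (over 20 mm) (distance of any of spool, jar, awl, weight from where it was at the start of the episode above 0.02 m).
It also fails if it takes over 72 s, if anything falls off the work surface, if the arm or the gripper's body presses on something with over 40 N, if the wrist force passes 120 N, or if a joint passes its speed limit or range.

## Working session

There is one attempt and no reset: what is moved stays moved. The work goes in short steps, Python scripts to look and compute and a tool call to move; the robot and the scene stay as the last step left them, time stands still between calls to the robot, and variables do not carry over. Pictures are saved under pics/ and viewed, at most 10 in all, crops included, and the job is handed in when it is done.

Besides the shell and the picture viewer there is one more tool, called after ">>>" as a command line: name --argument value ..., lists and objects as JSON in quotes. apply_moves: Moves the arm, as the interface text tells. Shift numbers are shares of 20 cm and turn numbers shares of pi rad, none past 1 either way. Its arguments: {"type":"object","properties":{"commands":{"type":"array","items":{"type":"array","items":{"type":"array","items":{"type":"number"}}}},"force":{"type":"number"}},"required":["commands"]}

```bash
mkdir -p pics
cat > h.py <<'E'
import numpy as np, cv2
from station import arm, viewer
def grab(n,save=None):
    f=viewer.grab_frame(n)
    if save: cv2.imwrite('pics/'+save,f['image'])
    return f
def ray(f,uv,z):
    R=cv2.Rodrigues(np.array(f['rvec'],float))[0]; t=np.array(f['tvec'],float).ravel()
    c=-R.T@t
    p=cv2.undistortPoints(np.array([[uv]],float),np.array(f['mtx'],float),None).ravel()
    d=R.T@np.array([p[0],p[1],1]); return c+d*(z-c[2])/d[2]
def proj(f,P):
    return cv2.projectPoints(np.array(P,float).reshape(-1,3),np.array(f['rvec'],float),np.array(f['tvec'],float),np.array(f['mtx'],float),None)[0].reshape(-1,2)
E
python3 - <<'E'
from h import *
import pickle
F={n:grab(n,n+'0.png') for n in('scene','top')}
pickle.dump(F,open('f0.pkl','wb'))
cv2.imwrite('pics/both.png',cv2.resize(np.vstack([F['scene']['image'],F['top']['image']]),(400,600)))
s=arm.get_state();print(s)
for n in F:
    R=cv2.Rodrigues(np.array(F[n]['rvec'],float))[0];print(n,-R.T@np.array(F[n]['tvec']).ravel())
E
```

```text
{'t': 0.1, 'q': array([ 1.53009245e+00,  3.59296257e-01,  1.11638541e-02, -2.91684125e-04,
       -1.22409358e+00, -2.88095655e-01]), 'qd': array([-0.00109109, -0.00272368,  0.00321371,  0.00099126, -0.00084504,
        0.00217382]), 'joint_efforts': array([-1.51593900e-03, -5.84161305e+01,  2.93755174e+01,  7.01574057e+00,
        1.02307118e-02, -5.73067268e-05]), 'eef_pos': array([0.21786325, 0.63845651, 0.2477375 ]), 'ee_rot': array([ 3.14014401e+00, -1.43319767e-04, -3.28898739e-01]), 'force': array([-0.49914515, -0.21042016,  0.46902732]), 'moment': array([-0.01983674,  0.0491573 ,  0.01819706]), 'gripper_force': 0.0, 'width': 0.08798779707376225}
scene [ 0.91157609 -0.41706149  0.79744362]
top [ 0.3819458  -0.04713989  1.42941555]
```

View pics/top0.png

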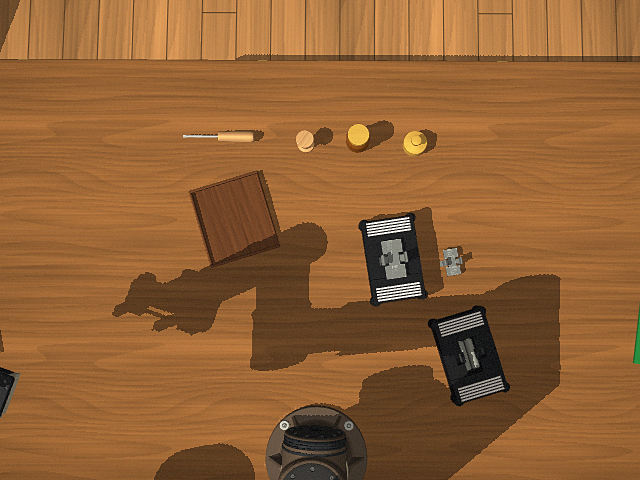

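View pics/scene0.png

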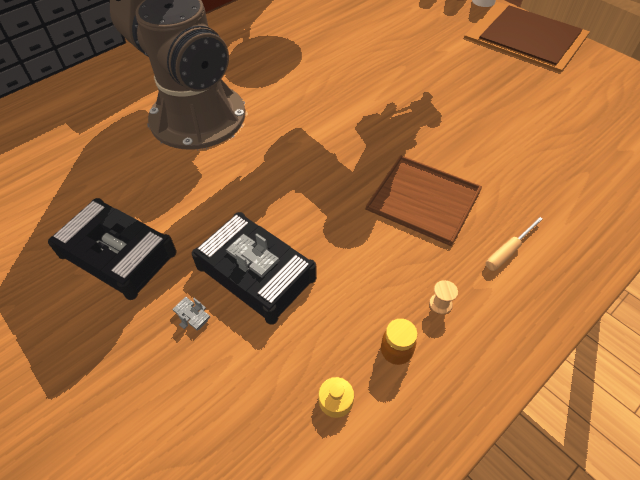

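Run:
```python
from h import *
import pickle
F=pickle.load(open('f0.pkl','rb')); T=F['top'];im=T['image']
for n,uv,z in [('lightA',(393,259),.065),('lightB',(468,355),.055),('loose',(453,262),.02),('tray',(235,218),.006),('base',(316,450),0)]:
    print(n,ray(T,uv,z).round(3))
print('tcp px',proj(T,[.218,.639,.249]))
def box(m,roi,z):
    x0,y0,x1,y1=roi; k=np.zeros_like(m);k[y0:y1,x0:x1]=m[y0:y1,x0:x1]
    c=max(cv2.findContours(k,0,2)[0],key=cv2.contourArea).reshape(-1,2)
    W=np.array([ray(T,p,z)[:2] for p in c],np.float32)
    return cv2.minAreaRect(W*1000)
hsv=cv2.cvtColor(im,cv2.COLOR_BGR2HSV); S,V=hsv[...,1],hsv[...,2]
dark=((V<60)).astype(np.uint8)*255
white=((S<60)&(V>90)).astype(np.uint8)*255
for nm,roi in [('A',(352,205,432,310)),('B',(424,300,515,410))]:
    x0,y0,x1,y1=roi;k=np.zeros_like(white);k[y0:y1,x0:x1]=white[y0:y1,x0:x1]
    k=cv2.morphologyEx(k,cv2.MORPH_CLOSE,np.ones((5,5)))
    for c in cv2.findContours(k,0,2)[0]:
        if cv2.contourArea(c)<60: continue
        W=np.array([ray(T,p,.058)[:2] for p in c.reshape(-1,2)],np.float32)*1000
        print(nm,cv2.contourArea(c),cv2.minAreaRect(W))
a=cv2.resize(im[200:315,345:475],None,fx=4,fy=4,interpolation=2)
b=cv2.resize(F['scene']['image'][190:345,160:330],None,fx=3,fy=3,interpolation=2)
h=max(a.shape[0],b.shape[0]);o=np.zeros((h,a.shape[1]+b.shape[1],3),np.uint8);o[:a.shape[0],:a.shape[1]]=a;o[:b.shape[0],a.shape[1]:]=b
o=cv2.resize(o,None,fx=.76,fy=.76);cv2.imwrite('pics/crop1.png',o);print(o.shape)
# tray corners top view
tr=cv2.inRange(hsv,(0,60,30),(14,255,135))
print('tray',box(cv2.morphologyEx(tr,cv2.MORPH_OPEN,np.ones((3,3))),(180,160,290,275),.014))
for p in [(191,190),(262,171),(279,243),(211,266)]: print(ray(T,p,.014)[:2].round(3))
```

```text
lightA [ 0.457 -0.174  0.065]
lightB [ 0.242 -0.344  0.055]
loose [ 0.453 -0.319  0.02 ]
tray [0.555 0.196 0.006]
base [ 0.016 -0.001  0.   ]
tcp px [[-18.69424953 374.5155698 ]]
A 552.5 ((383.93756103515625, -186.6727752685547), (30.84368133544922, 100.89398956298828), 8.871194839477539)
A 790.0 ((458.300537109375, -174.90521240234375), (87.3663558959961, 63.51830291748047), 8.533611297607422)
A 543.0 ((532.1216430664062, -163.36575317382812), (30.931272506713867, 101.58567810058594), 8.942060470581055)
B 562.5 ((168.62362670898438, -370.8523254394531), (30.89439582824707, 100.28153228759766), 16.990755081176758)
B 301.0 ((245.20706176757812, -344.44586181640625), (66.15849304199219, 28.13790512084961), 17.225711822509766)
B 550.5 ((312.1822814941406, -327.14776611328125), (30.830320358276367, 100.07786560058594), 16.879058837890625)
(353, 783, 3)
tray ((551.576416015625, 196.13027954101562), (196.76010131835938, 170.78665161132812), 17.650245666503906)
[0.621 0.301]
[0.667 0.133]
[0.496 0.09 ]
[0.44  0.249]
```

View pics/crop1.png

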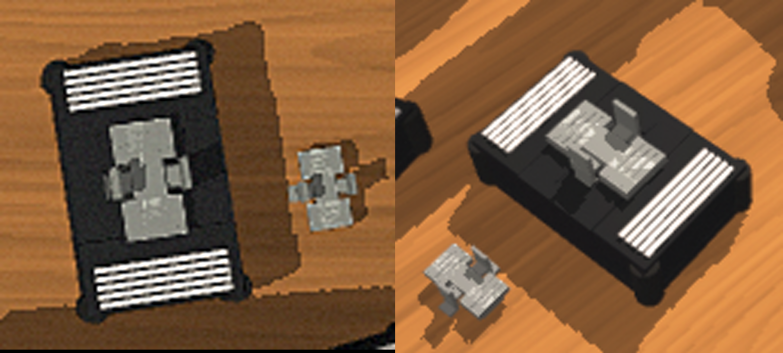

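Candidates for the light are A at top px (393,259), y≈-0.17, and B at (468,355), y≈-0.34. Candidates for the cover are the large one seated in A, the loose small one at (453,262), and B's small one. I choose light A, the leftmost, with its 88 mm cover; the crop confirms a seated large cover with paddles on both long sides.

>>> apply_moves --commands '[[[-1, 0.15, -0.18, 0, 0.04], [-1, 0.15, -0.18, 0, 0.04], [-1, 0.15, -0.18, 0, 0.04], [-1, 0.15, -0.18, 0, 0.034], [-1, 0.15, -0.18, 0, 0], [-1, 0.15, -0.18, 0, 0], [-1, 0.15, -0.18, 0, 0], [-1, 0.15, -0.18, 0, 0], [-1, 0, -0.24, 0, 0], [-1, 0, -0.24, 0, 0], [-1, 0, -0.24, 0, 0], [-1, 0, -0.24, 0, 0]]]' --force 10

```text
t: 1.3
eef_pos: [0.4574, 0.1568, 0.2483]
ee_rot: [3.141, 0.0, 0.155]
force: [1.2, 0.0, 0.0]
width: 0.0877
gripper_force: 0.0
```

>>> apply_moves --commands '[[[-1, 0, -0.24, 0, 0], [-1, 0, -0.24, 0, 0], [-1, 0, -0.24, 0, 0], [-1, 0, -0.24, 0, 0], [-1, 0, -0.24, 0, 0], [-1, 0, -0.24, 0, 0], [-1, 0, -0.24, 0, 0], [-1, 0, 0, 0, 0], [-1, 0, 0, 0, 0], [-1, 0, 0, 0, 0]]]'

```text
t: 2.3
eef_pos: [0.4578, -0.1768, 0.2483]
ee_rot: [-3.141, 0.0, 0.155]
force: [-0.1, -0.5, -0.2]
width: 0.0872
gripper_force: 0.0
```

Run:
```python
from h import *
import pickle
f=grab('wrist','w1.png');pickle.dump(f,open('w1.pkl','wb'))
s=arm.get_state();print(s['t'],s['eef_pos'],s['ee_rot'],s['force'],s['width'])
c,sn=np.cos(.155),np.sin(.155);
for nm,p in [('mid',(0,0,.065)),('tl',(0,.028,.087)),('tr',(0,-.028,.087))]:
    print(nm,proj(f,[.458+c*p[0]-sn*p[1],-.175+sn*p[0]+c*p[1],p[2]]))
```

```text
2.35 [ 0.45798156 -0.17632353  0.24847606] [-3.14141413e+00  9.40130098e-05  1.56126262e-01] [ 0.06097099 -0.09516142  0.69033798] 0.08751611982853681
mid [[320.37177089 223.48916106]]
tl [[281.34167204 229.84721413]]
tr [[358.9648367  229.75976879]]
```

View pics/w1.png

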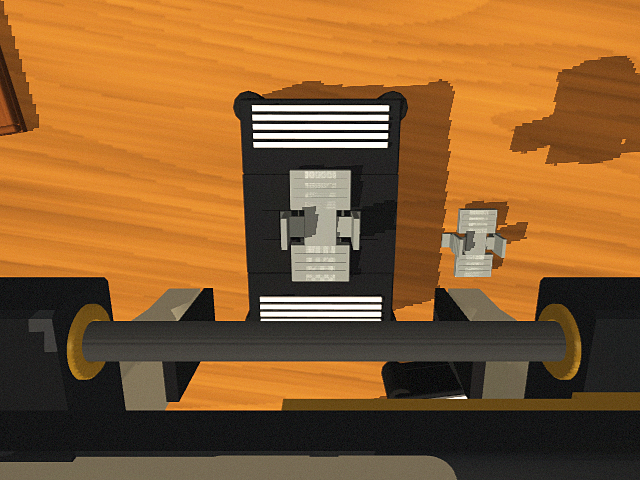

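The wrist view shows the cover at (320,225) and its tabs at x≈281 and 360, all matching my estimate to within about 1 mm. Descending.

>>> apply_moves --commands '[[[-1, 0, 0.005, -0.2, 0], [-1, 0, 0, -0.2, 0], [-1, 0, 0, -0.2, 0], [-1, 0, 0, -0.14, 0], [-1, 0, 0, -0.06, 0], [-1, 0, 0, -0.03, 0], [-1, 0, 0, 0, 0], [-1, 0, 0, 0, 0]]]' --force 10

```text
t: 3.15
eef_pos: [0.4588, -0.1756, 0.0834]
ee_rot: [3.141, -0.001, 0.156]
force: [-0.7, 0.1, -0.1]
width: 0.0875
gripper_force: 0.0
```

>>> apply_moves --commands '[[[-0.3, 0, 0, 0, 0], [0.2, 0, 0, 0, 0], [0.24, 0, 0, 0, 0], [0.24, 0, 0, 0, 0], [0.24, 0, 0, 0, 0], [0.24, 0, 0, 0, 0]]]' --force 6

```text
t: 3.75
eef_pos: [0.4581, -0.1762, 0.0828]
ee_rot: [3.142, -0.0, 0.155]
force: [-0.8, 1.6, 2.7]
width: 0.0478
gripper_force: 6.0
```

>>> apply_moves --commands '[[[0.24, 0, 0.004, 0, 0], [0.24, 0, 0, 0, 0], [0.24, 0, 0, 0, 0]]]'

```text
t: 4.05
eef_pos: [0.458, -0.1755, 0.0827]
ee_rot: [3.141, 0.0, 0.155]
force: [-1.2, -0.2, 4.7]
width: 0.0478
gripper_force: 6.0
```

>>> apply_moves --commands '[[[0.24, 0, 0, 0.005, 0], [0.24, 0, 0, 0.002, 0], [0.24, 0, 0, 0, 0]]]'

```text
t: 4.35
eef_pos: [0.4578, -0.1753, 0.0837]
ee_rot: [-3.141, 0.0, 0.155]
force: [-0.4, 0.3, -1.3]
width: 0.0478
gripper_force: 6.0
```

>>> apply_moves --commands '[[[0.24, 0, 0, 0.003, 0], [0.24, 0, 0, 0, 0], [0.24, 0, 0, 0, 0]]]'

```text
t: 4.65
eef_pos: [0.4576, -0.1753, 0.0841]
ee_rot: [-3.141, 0.001, 0.155]
force: [0.4, -0.0, -6.2]
width: 0.0484
gripper_force: 6.0
```

>>> apply_moves --commands '[[[0.24, 0, 0, 0.003, 0], [0.24, 0, 0, 0, 0], [0.24, 0, 0, 0, 0]]]'

```text
t: 4.95
eef_pos: [0.4575, -0.1754, 0.0848]
ee_rot: [-3.141, 0.001, 0.155]
force: [0.2, -1.4, -8.9]
width: 0.0484
gripper_force: 6.0
```

Still hooked at about 4 mm. I'll ease back down, add 1 N and repeat.

>>> apply_moves --commands '[[[0.24, 0, 0, -0.007, 0], [0.24, 0, 0, 0, 0], [0.24, 0, 0, 0, 0], [0.24, 0, 0, 0, 0]]]' --force 7

```text
t: 5.35
eef_pos: [0.4584, -0.1754, 0.0842]
ee_rot: [3.141, -0.001, 0.155]
force: [-0.0, 0.1, -1.2]
width: 0.0462
gripper_force: 7.0
```

>>> apply_moves --commands '[[[0.24, 0, 0, 0.005, 0], [0.24, 0, 0, 0, 0], [0.24, 0, 0, 0, 0]]]'

```text
t: 5.65
eef_pos: [0.4581, -0.1753, 0.0847]
ee_rot: [-3.142, -0.0, 0.155]
force: [1.1, 0.0, -4.0]
width: 0.0462
gripper_force: 7.0
```

>>> apply_moves --commands '[[[0.24, 0, 0, 0.004, 0], [0.24, 0, 0, 0, 0], [0.24, 0, 0, 0, 0]]]'

```text
t: 5.95
eef_pos: [0.4578, -0.1753, 0.0853]
ee_rot: [-3.141, 0.001, 0.155]
force: [1.5, -0.5, -8.1]
width: 0.0469
gripper_force: 7.0
```

>>> apply_moves --commands '[[[0.24, 0, 0, -0.009, 0], [0.24, 0, 0, 0, 0], [0.24, 0, 0, 0, 0], [0.24, 0, 0, 0, 0]]]' --force 8

```text
t: 6.35
eef_pos: [0.4582, -0.1754, 0.0841]
ee_rot: [3.141, -0.0, 0.155]
force: [0.5, 0.5, -0.1]
width: 0.0446
gripper_force: 8.0
```

>>> apply_moves --commands '[[[0.24, 0, 0, 0.005, 0], [0.24, 0, 0, 0, 0], [0.24, 0, 0, 0, 0]]]'

```text
t: 6.65
eef_pos: [0.458, -0.1754, 0.0848]
ee_rot: [3.142, -0.0, 0.155]
force: [0.6, 0.4, -1.7]
width: 0.0444
gripper_force: 8.0
```

>>> apply_moves --commands '[[[0.24, 0, 0, 0.004, 0], [0.24, 0, 0, 0, 0], [0.24, 0, 0, 0, 0]]]'

```text
t: 6.95
eef_pos: [0.4578, -0.1753, 0.0853]
ee_rot: [-3.141, 0.0, 0.155]
force: [1.2, -0.8, -6.1]
width: 0.0442
gripper_force: 8.0
```

>>> apply_moves --commands '[[[0.24, 0, 0, 0.003, 0], [0.24, 0, 0, 0, 0], [0.24, 0, 0, 0, 0]]]'

```text
t: 7.25
eef_pos: [0.4578, -0.1753, 0.0863]
ee_rot: [-3.141, 0.0, 0.155]
force: [-1.3, 2.2, -2.5]
width: 0.0437
gripper_force: 8.0
```

>>> apply_moves --commands '[[[0.24, 0, 0, 0.004, 0], [0.24, 0, 0, 0, 0], [0.24, 0, 0, 0, 0]]]'

```text
t: 7.55
eef_pos: [0.458, -0.1753, 0.0871]
ee_rot: [-3.141, -0.0, 0.155]
force: [-0.7, 4.5, 0.2]
width: 0.0434
gripper_force: 8.0
```

>>> apply_moves --commands '[[[0.24, 0, 0.005, 0, 0], [0.24, 0, 0, 0, 0], [0.24, 0, 0, 0, 0]]]'

```text
t: 7.85
eef_pos: [0.4583, -0.1746, 0.0871]
ee_rot: [3.141, -0.0, 0.155]
force: [-0.6, -0.2, -0.8]
width: 0.0438
gripper_force: 8.0
```

Run:
```python
from h import *
f=grab('wrist');s=grab('scene')
o=np.hstack([cv2.resize(f['image'][130:430,120:520],(400,300)),cv2.resize(s['image'][200:320,180:340],(400,300),interpolation=2)])
cv2.imwrite('pics/c2.png',o)
for i in range(4):
    a=arm.get_state();print(a['force'].round(1),a['eef_pos'].round(4),a['width'])
```

```text
[ 0.1 -0.  -1.3] [ 0.4581 -0.1745  0.087 ] 0.04397721306392276
[ 0.1 -0.  -1.3] [ 0.4581 -0.1745  0.087 ] 0.04397721306392276
[ 0.1 -0.  -1.3] [ 0.4581 -0.1745  0.087 ] 0.04397721306392276
[ 0.1 -0.  -1.3] [ 0.4581 -0.1745  0.087 ] 0.04397721306392276
```

View pics/c2.png

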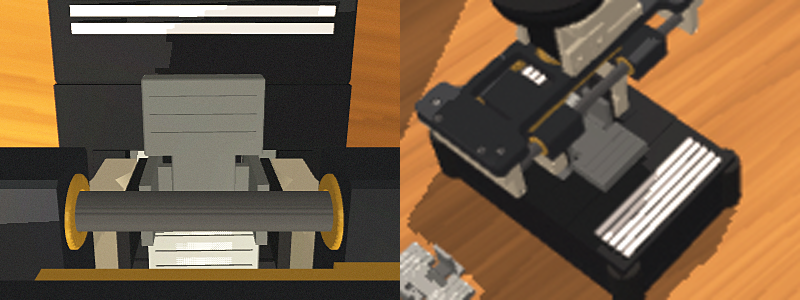

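The tabs are evenly held between the pads and the cover looks level in its seat. After giving way, the sideways force is back to zero. Pulling again.

>>> apply_moves --commands '[[[0.24, 0, 0, 0.004, 0], [0.24, 0, 0, 0, 0], [0.24, 0, 0, 0, 0]]]'

```text
t: 8.25
eef_pos: [0.458, -0.1744, 0.0878]
ee_rot: [3.142, -0.0, 0.155]
force: [-1.1, 0.7, -0.8]
width: 0.0438
gripper_force: 8.0
```

>>> apply_moves --commands '[[[0.24, 0, 0, 0.004, 0], [0.24, 0, 0, 0, 0], [0.24, 0, 0, 0, 0]]]'

```text
t: 8.55
eef_pos: [0.458, -0.1744, 0.0886]
ee_rot: [-3.142, 0.0, 0.155]
force: [0.9, 0.0, -1.8]
width: 0.0438
gripper_force: 8.0
```

Force stays at about the cover's weight while rising, so it is free. Lifting gently.

>>> apply_moves --commands '[[[0.24, 0, 0, 0.01, 0], [0.24, 0, 0, 0.01, 0], [0.24, 0, 0, 0.01, 0], [0.24, 0, 0, 0, 0]]]'

```text
t: 8.95
eef_pos: [0.4582, -0.1744, 0.095]
ee_rot: [3.141, -0.001, 0.155]
force: [-0.5, 0.2, -1.3]
width: 0.0438
gripper_force: 8.0
```

>>> apply_moves --commands '[[[0.24, 0, 0, 0.02, 0], [0.24, 0, 0, 0.02, 0], [0.24, 0, 0, 0.02, 0], [0.24, 0, 0, 0.03, 0], [0.24, 0, 0, 0.04, 0], [0.24, 0, 0, 0.05, 0], [0.24, 0, 0, 0.06, 0], [0.24, 0, 0, 0, 0], [0.24, 0, 0, 0, 0]]]'

```text
t: 9.85
eef_pos: [0.4582, -0.1743, 0.143]
ee_rot: [3.142, -0.001, 0.155]
force: [-0.3, -0.4, -1.5]
width: 0.0438
gripper_force: 8.0
```

Run:
```python
from h import *
f=grab('wrist');s=grab('scene')
o=np.hstack([cv2.resize(f['image'][130:430,120:520],(400,300)),cv2.resize(s['image'][140:320,140:380],(400,300),interpolation=2)])
cv2.imwrite('pics/c3.png',o)
```

```text
(no output)
```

View pics/c3.png

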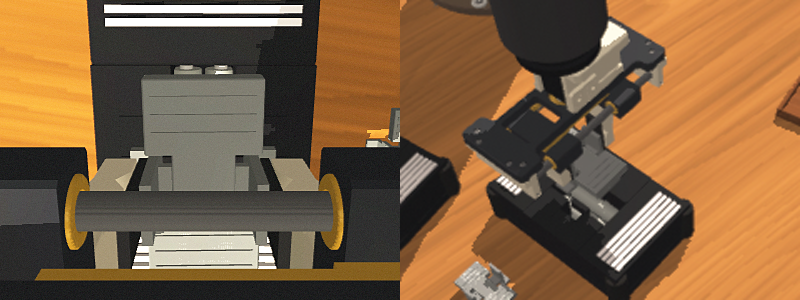

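The cover is out, level and held evenly. Carrying it over to the tray.

>>> apply_moves --commands '[[[0.24, 0.02, 0.08, 0.02, 0], [0.24, 0.05, 0.18, 0, 0.015], [0.24, 0.06, 0.22, 0, 0.015], [0.24, 0.06, 0.22, 0, 0.015], [0.24, 0.06, 0.23, 0, 0], [0.24, 0.06, 0.23, 0, 0], [0.24, 0.06, 0.23, 0, 0], [0.24, 0.06, 0.22, 0, 0], [0.24, 0.05, 0.16, 0, 0], [0.24, 0.02, 0.07, 0, 0], [0.24, 0, 0, 0, 0], [0.24, 0, 0, 0, 0]]]'

```text
t: 11.15
eef_pos: [0.5573, 0.193, 0.1457]
ee_rot: [3.141, 0.002, 0.296]
force: [0.2, -0.4, -0.6]
width: 0.0438
gripper_force: 8.0
```

>>> apply_moves --commands '[[[0.24, 0, 0, -0.1, 0], [0.24, 0, 0, -0.1, 0], [0.24, 0, 0, -0.1, 0], [0.24, 0, 0, -0.06, 0], [0.24, 0, 0, -0.04, 0], [0.24, 0, 0, 0, 0], [0.24, 0, 0, 0, 0]]]'

```text
t: 11.85
eef_pos: [0.5584, 0.1935, 0.0672]
ee_rot: [-3.142, -0.001, 0.296]
force: [0.6, 0.3, -0.6]
width: 0.044
gripper_force: 8.0
```

Run:
```python
from h import *
f=grab('top');s=grab('scene')
o=np.hstack([cv2.resize(f['image'][140:290,160:320],(400,375)),cv2.resize(s['image'][130:280,340:500],(400,375),interpolation=2)])
cv2.imwrite('pics/c4.png',o);print(arm.get_state()['eef_pos'],arm.get_state()['force'])
```

```text
[0.55850144 0.19386852 0.06748902] [ 0.13375683 -0.29734958 -0.16594303]
```

View pics/c4.png

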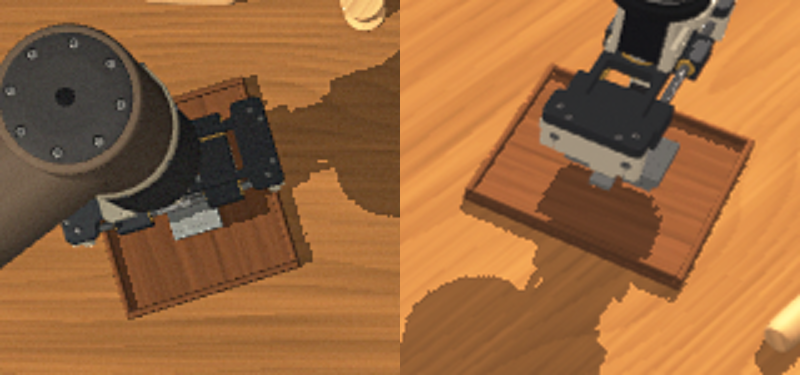

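The cover is over the tray, near its middle. Lowering from TCP z 0.067 to contact, expected near 0.050.

>>> apply_moves --commands '[[[0.24, 0, 0, -0.025, 0], [0.24, 0, 0, -0.025, 0], [0.24, 0, 0, -0.015, 0], [0.24, 0, 0, -0.01, 0], [0.24, 0, 0, 0, 0], [0.24, 0, 0, 0, 0]]]'

```text
t: 12.55
eef_pos: [0.558, 0.1936, 0.0515]
ee_rot: [3.141, 0.0, 0.296]
force: [-0.3, 1.5, -1.0]
width: 0.0443
gripper_force: 8.0
```

>>> apply_moves --commands '[[[0.24, 0, 0, -0.006, 0], [0.24, 0, 0, 0, 0], [0.24, 0, 0, 0, 0]]]'

```text
t: 12.85
eef_pos: [0.558, 0.1936, 0.0504]
ee_rot: [-3.142, -0.0, 0.296]
force: [-1.3, 0.2, 0.1]
width: 0.0442
gripper_force: 8.0
```

>>> apply_moves --commands '[[[0.24, 0, 0, -0.005, 0], [0.24, 0, 0, 0, 0], [0.24, 0, 0, 0, 0]]]'

```text
t: 13.15
eef_pos: [0.5579, 0.1936, 0.0493]
ee_rot: [3.142, 0.0, 0.296]
force: [0.2, 0.0, 0.3]
width: 0.0441
gripper_force: 8.0
```

>>> apply_moves --commands '[[[0.24, 0, 0, -0.004, 0], [0.24, 0, 0, 0, 0], [0.24, 0, 0, 0, 0]]]'

```text
t: 13.45
eef_pos: [0.5582, 0.1938, 0.0488]
ee_rot: [-3.142, -0.001, 0.297]
force: [0.0, -0.1, 1.6]
width: 0.044
gripper_force: 8.0
```

>>> apply_moves --commands '[[[0.24, 0, 0, -0.004, 0], [0.24, 0, 0, 0, 0], [0.24, 0, 0, 0, 0]]]'

```text
t: 13.75
eef_pos: [0.5583, 0.1939, 0.0482]
ee_rot: [-3.141, -0.001, 0.297]
force: [-0.3, 0.1, 5.0]
width: 0.0436
gripper_force: 8.0
```

It is standing on the floor. Releasing and backing off upward.

>>> apply_moves --commands '[[[0.24, 0, 0, 0, 0], [-0.2, 0, 0, 0.003, 0], [-0.4, 0, 0, 0, 0], [-0.7, 0, 0, 0, 0], [-0.9, 0, 0, 0, 0], [-0.9, 0, 0, 0, 0], [-0.9, 0, 0, 0, 0]]]'

```text
t: 14.45
eef_pos: [0.5578, 0.1935, 0.0482]
ee_rot: [3.141, 0.0, 0.296]
force: [0.3, -0.3, -0.0]
width: 0.0822
gripper_force: 0.0
```

>>> apply_moves --commands '[[[-0.9, 0, 0, 0.05, 0], [-0.9, 0, 0, 0.1, 0], [-0.9, 0, 0, 0.2, 0], [-0.9, 0, 0, 0.2, 0], [-0.9, 0, 0, 0.2, 0], [-0.9, 0, -0.2, 0, 0], [-0.9, 0, -0.2, 0, 0], [-0.9, 0, -0.2, 0, 0], [-0.9, 0, -0.2, 0, 0], [-0.9, 0, -0.2, 0, 0], [-0.9, 0, 0, 0, 0], [-0.9, 0, 0, 0, 0]]]'

```text
t: 15.65
eef_pos: [0.558, -0.0073, 0.1991]
ee_rot: [-3.142, -0.001, 0.294]
force: [0.6, 0.4, -0.3]
width: 0.0831
gripper_force: 0.0
```

Run:
```python
from h import *
f=grab('top');s=grab('scene')
o=np.hstack([cv2.resize(f['image'][110:290,160:320],(400,450)),cv2.resize(s['image'][100:280,340:500],(400,450),interpolation=2)])
cv2.imwrite('pics/c5.png',o);print(arm.get_state()['eef_pos'],arm.get_state()['force'])
```

```text
[ 0.55809613 -0.00593334  0.1988416 ] [ 0.16201647  0.15151318 -0.6163426 ]
```

View pics/c5.png

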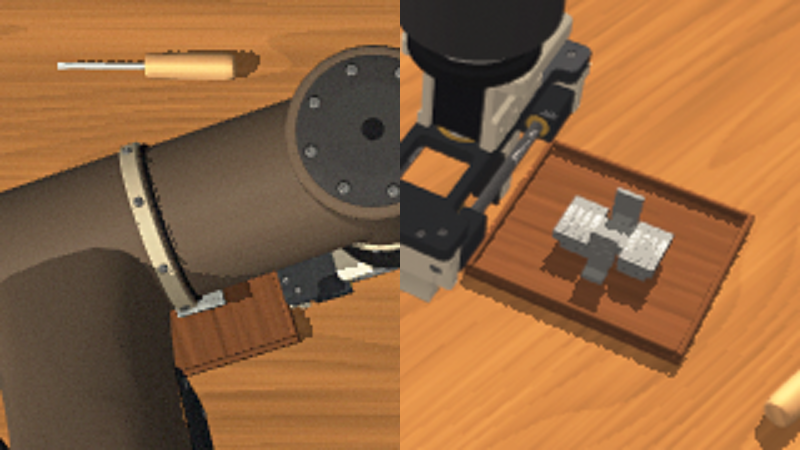

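The cover stands flat, right way up, in the middle of the tray, with its tabs out and the robot clear.

```bash
python3 -c "
from station import arm
print(arm.job_done())"
```

```text
the job is handed in; nothing more can be done
None
```

The large cover came free at about 6 mm of squeeze per tab; it now stands flat and right way up near the tray's middle, tabs out, robot clear, and the job is handed in (no verdict came back).

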